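# Open the kitchen drawer for the divider and pack the lunch tin in layers

### The job

First pull the little cabinet's drawer fully open by its handle and leave it open. Then pack the open lunch tin in layers: the round tub upright on the bottom, then the divider plate from the drawer level on the tin's two steps with its fin up, and last the snack carton lying flat on the divider beside the fin. Set each thing down rather than dropping it, keep the tin standing, and leave the mug, flask and shaker where they are.

Things in the scene. Friction and masses are not known exactly. Their poses are not given: they have to be found in the camera images.
- cabinet_drawer0 (a joint): How far the drawer of the low plywood cabinet is out, in m: 0 shut, 0.1816 at its stop. Starts between 0 and 0.015. It slides along the handle point's -x direction with light friction (about 1 N plus 4 N per m/s) and stays where it is left.
- cabinet: The low plywood cabinet, fixed, 260 deep (x), 290 wide (y), 100 mm high, origin at the centre of its underside, front facing its -x, towards the robot. Inside, the drawer is 215 long and 248 mm wide, its floor 22 mm and its side walls' top 78 mm above the table. The drawer's front is 89 mm high. A flat wooden stirring stick (10 mm) lies on top, towards the back.
- cabinet_drawer0_handle (a point): Middle of the drawer's steel bar handle: a level round bar 11 mm thick, 120 mm long along this point's y, 62 mm above the table, its axis 35 mm in front of the drawer's face, on two posts 51 mm either side of the middle. x points into the cabinet, z up; moves with the drawer. The drawer front reaches 27 mm, the cabinet's top 38 mm above the bar's axis.
- tin: The lunch tin: open steel box loose on the table (0.45 kg), 172 (x) by 140 (y) by 84 mm high, walls and floor 4 mm; origin at the centre of its underside, z up. Inside 164 by 132 mm. At both x ends a solid step 18 mm wide (x) runs the full width, its top 49 mm above the underside; the floor between them is 128 by 132 mm, 4 mm above the underside.
- tub: Round closed white plastic tub, 50 mm across (45 at its foot), 36 mm high, 90 g, standing on the chopping board; origin at its centre, half-way up.
- snack: Snack carton, brown cardboard, rigid, 52 (x) by 40 (y) by 28 mm high (z), 70 g, lying flat on the chopping board; origin at its centre.
- divider: Bare aluminium divider (130 g), flat in the drawer: plate 152 (x) by 120 (y) by 4 mm, upright fin across its middle 10 thick (x), 60 long (y), 24 mm high. Origin at the fin's centre, 16 mm above the plate's underside. Fits the tin only with its x along the tin's x (either way round), 6 mm play all round. In the drawer its x lies across the slide; with the drawer fully out it lifts straight up.
- board: Wooden chopping board, fixed, 220 by 220 by 12 mm, origin at the centre of its underside. Tub, carton, mug and shaker stand on it, in different places each time; board and tin swap sides of the table. Nearer the robot, steel tongs and a hand fan lie flat on the table (12 mm high).
- mug: White enamel mug on the chopping board, 72 mm across, 75 mm high, origin at the centre of its underside, handle towards its y reaching about 65 mm from the axis. Not to be disturbed.
- shaker: Steel salt shaker on the chopping board, 36 mm across, 70 mm high, origin at the centre of its underside. Not to be disturbed.
- flask: Tall steel flask with black cap on the table left of the cabinet, 74 mm across, 240 mm high, origin at the centre of its underside. Farther out, in the two far corners about 1 m from the robot, stand a charcoal stove on a tray (300 mm square, 200 mm high) and a turntable with two jars (260 mm across, 140 mm high), either way round. Not to be disturbed.
- spice: Small closed can, 48 mm across and 45 mm high, standing in the drawer beside the divider; origin at the centre of its underside. It rides along and need not be touched.
Mind the look-alikes: they are no part of the job. What is meant by the snack is not blue or orange, and is the larger of those in its own colour.

How it is judged:
On the way, in this order (a step that is already met when the one before it is completed fails the run):
1. the drawer is pulled fully open (more than 160 mm) (value of joint cabinet_drawer0 above 0.16 m), for 0.2 s.
2. the tub stands upright on the bottom of the tin (z of tub in the frame of tin between 0.016 and 0.028 m and horizontal distance between tub and tin below 0.075 m and angle between tub's own z axis and vertical below 0.15 rad and linear speed of tub below 0.03 m/s), for 0.2 s.
3. the divider lies level on the tin's two steps, above the tub, fin up (z of tub in the frame of tin between 0.016 and 0.028 m and horizontal distance between tub and tin below 0.075 m and angle between tub's own z axis and vertical below 0.15 rad and z of divider in the frame of tin between 0.06 and 0.071 m and horizontal distance between divider and tin below 0.02 m and angle between divider's own z axis and vertical below 0.06 rad and linear speed of divider below 0.03 m/s), for 0.2 s.
At the end, for the whole second after the job is handed in: Drawer out over 150 mm; tin upright; heights above its underside: tub centre 16-28 mm, upright; divider origin 60-71 mm, level within 0.06 rad, within 20 mm of the tin's middle; carton centre 61-73 mm, flat within 0.1 rad, within 85 mm of the middle; all at rest and released (all of step 3 and value of joint cabinet_drawer0 above 0.15 m and angle between tin's own z axis and vertical below 0.06 rad and z of snack in the frame of tin between 0.061 and 0.073 m and horizontal distance between snack and tin below 0.085 m and angle between snack's own z axis and vertical below 0.1 rad and linear speed of each of tin, tub, snack below 0.03 m/s); the robot touches nothing.
It fails at once if the mug, the flask or the shaker is moved more than 30 mm (distance of any of mug, flask, shaker from where it was at the start of the episode above 0.03 m).
It fails at once if the tin is tipped by more than 0.35 rad (angle between tin's own z axis and vertical above 0.35 rad).
It fails at once if the tub is dropped into the lunch tin (moves faster than 0.6 m/s in it, out of the fingers) (horizontal distance between tub and tin below 0.085 m and z of tub in the frame of tin below 0.1 m and contact force between tub and the fingers below 0.05 N and linear speed of tub above 0.6 m/s).
It fails at once if the divider is dropped into the lunch tin (moves faster than 0.6 m/s in it, out of the fingers) (horizontal distance between divider and tin below 0.085 m and z of divider in the frame of tin below 0.1 m and contact force between divider and the fingers below 0.05 N and linear speed of divider above 0.6 m/s).
It fails at once if the carton is dropped into the lunch tin (moves faster than 0.6 m/s in it, out of the fingers) (horizontal distance between snack and tin below 0.085 m and z of snack in the frame of tin below 0.1 m and contact force between snack and the fingers below 0.05 N and linear speed of snack above 0.6 m/s).
It also fails if it takes over 72 s, if anything falls off the work surface, if the arm or the gripper's body presses on something with over 40 N, if the wrist force passes 120 N, or if a joint passes its speed limit or range.

### The arm

A 6-joint arm with a two-finger parallel gripper is mounted at the origin on the work surface. World frame = base frame: x ahead of the robot, y to its left, z up, the work surface at z = 0. Lengths are in m, angles in rad, forces in N, time in s.
With the tool pointing down it reaches from about 0.275 to 0.975 m from the base axis. Payload 8.4 kg.
Tool frame: the origin (TCP) lies at the very end of the fingers, on their centre line; the grasp point (between the pads) lies 19 mm behind it (env.hold_point_z is the distance from the TCP to the grasp point, in m); z points along the fingers, y is the direction in which the jaws open and shut (so a half turn about z gives the same grasp; the last joint's range is limited). The gripper opens to 92 mm and grips with 3 to 60 N. Pads are 20 mm wide; open, the fingers measure 128 mm over their backs; the gripper's body (75 mm by 189 mm) begins 69 mm behind the grasp point.
Start: joints at [-1.266, 0.353, 1.633, -0, 1.155, -0.002], TCP at [0.189, -0.596, 0.215] pointing down, gripper open.
Joint ranges: [-2.63, 2.63], [-0.92, 2.1], [0.06, 2.66], [-1.3, 4.44], [0, 2.69], [-3.02, 3.02]. Speed limits (rad/s): [2.22, 2.22, 2.79, 3.14, 3.14, 3.14].

### API

Orientations are given as a rotation vector (axis times angle).
In Python, from station import env gives the robot as it stands.
- The arm moves only by the tool apply_moves, never from a script. Its argument "series" is a list of rows, each an object with "travel": the shift along the tool's x, y, z in mm, a list of three; "twist": the turn about the tool's z in rad. A call has 1 to 20 rows; each row is the pose to reach, as a shift and turn from the pose commanded when the call began, along the tool's axes at that moment; what a row does not reach only later rows make up. A row lasts 1/12 s, in which the tool goes at most 41.7 mm and 7.16 degrees, less where a joint would pass 70% of its speed; a pose out of reach is approached as far as the arm can. A call with a gripper value outside its range is refused whole. "grip" is the opening, from 0 (shut) to 1 (fully open), set as the call begins (left out, the last holds). The fingers move at their own pace and stop on an object; "force" is the grip in N (left out, the last holds). Time passes only in rows, so rows that repeat a pose let the fingers close. It gives the time, the measured TCP pose, the force and the opening at its end, in the units of the state.
- env.get_obs(): the state, without advancing time (a new reading comes with each control period).
- env.capture(name): name is "scene" or "top"; returns (picture, depth): 384x512x3 uint8, red, green, blue; 384x512 float32, m along the optical axis (not along the pixel's ray), 0 where there is no reading.
- env.camera_model(name): a dict with "camera_matrix" (3x3 intrinsics, pixels), "dist_coeffs" ([k1, k2, p1, p2, k3] as OpenCV has them; the pictures are not rectified), "R" (3x3) and "t" (3): a world point X has camera coordinates R X + t. Camera axes: x right, y down, z forward; pixel columns grow to the right and rows downward; lengths in m; the calibration is good to about 2 mm. A picture is of the moment at which its call begins. camera_model takes no time and is no camera call.
- env.finish_job(): hands the job in, once; it reports no verdict.
Trained networks look in the newest picture that a camera, given by its name, has taken for a name from the list of things; names that differ only in an ending like _2 or _b are one class to them, and where a whole thing is asked for, a point or a joint stands for the part that bears it (a point fixed in the world has none). Each returns a list of dicts, best first, with "conf" (0 to 1); they miss things now and then, are a little off and sometimes report something else, mostly with a low value. They report only what shows in the picture. A call takes as long as a camera call. They do not tell look-alikes from the thing itself.
- env.search_frame(name, camera): "centre" ([column, row] in pixels, amid what is visible of it).
- env.outline_of(name, camera): "region" (384x512 bool, what is visible of it) and "centre" ([column, row] in pixels, amid what is visible of it).
- env.mark_of(name, camera): "centre" ([column, row] in pixels: a listed point, or the origin of a listed thing).
The state is a dict: "clock": time; "qpos": joint angles; "qd": joint speeds; "tau": joint torques, N m; "ee_pos": TCP position; "eef_rot": TCP orientation; "ft_force": force on the tool from outside, world axes, zero at the start; "wrist_torque": the same for the moment, N m; "finger_gap": finger opening in m.
Only numpy, scipy, OpenCV 4.12 (cv2) and the standard library are available. Lean on these libraries where they do the work, as an engineer would, in place of code of your own. Each camera call takes 0.05 s, during which the arm holds its last target. There are 200 camera calls.

## Working session

There is one attempt and no reset: what is moved stays moved. The work goes in short steps, Python scripts to look and compute and a tool call to move; the robot and the scene stay as the last step left them, time stands still between calls to the robot, and variables do not carry over. Pictures are saved under pics/ and viewed, about 8 in all and at most 12, crops included, and the job is handed in when it is done.

Besides the shell and the picture viewer there is one more tool, called after "Call:" as a command line: name --argument value ..., lists and objects as JSON in quotes. apply_moves: Moves the arm, as the interface text tells. Its arguments: {"type":"object","properties":{"series":{"type":"array"},"grip":{"type":"number"},"force":{"type":"number"}},"required":["series"]}

```bash
ls; mkdir -p pics
cat > h.py <<'E'
import numpy as np, cv2
from scipy.spatial.transform import Rotation as Rn
from station import env
def cap(n,save=None):
    p,d=env.capture(n)
    if save: cv2.imwrite('pics/'+save,p[:,:,::-1])
    return p,d
def cm(n):
    m=env.camera_model(n); return [np.array(m[k],float) for k in("camera_matrix","dist_coeffs","R","t")]
def world(n,uv,z):
    "pixels uv (N,2) with depth z (N) -> world"
    K,D,R,t=cm(n); uv=np.asarray(uv,float).reshape(-1,1,2)
    xy=cv2.undistortPoints(uv,K,D)[:,0]; z=np.broadcast_to(z,len(xy))
    return (np.c_[xy*z[:,None],z]-t)@R
def onplane(n,uv,h):
    "ray through pixel meets plane z=h"
    a=world(n,uv,1.)
    K,D,R,t=cm(n); c=-R.T@t
    return c+(a-c)*((h-c[2])/(a[:,2]-c[2]))[:,None]
def cloud(n,d):
    v,u=np.nonzero(d>0); P=np.full(d.shape+(3,),np.nan); P[v,u]=world(n,np.c_[u,v],d[v,u]); return P
def px(n,X):
    K,D,R,t=cm(n); return cv2.projectPoints(np.asarray(X,float).reshape(-1,1,3),cv2.Rodrigues(R)[0],t,K,D)[0][:,0]
def ee():
    o=env.get_obs(); return np.array(o['ee_pos']),Rn.from_rotvec(o['eef_rot']).as_matrix(),o
def totool(target):
    p,R,o=ee(); return np.round(R.T@(np.asarray(target)-p)*1000,1)
E
cat > a.py <<'E'
from h import *
p,d=cap('scene','s0.png'); q,e=cap('top','t0.png')
for c,D in(('scene',d),('top',e)):
    K,_,R,t=cm(c); print(c,'cam at',np.round(-R.T@t,3),K[0,0])
    for n in('tin','tub','snack','divider','board','mug','shaker','flask','cabinet_drawer0_handle','cabinet'):
        for r in env.mark_of(n,c)[:4]:
            u=np.array(r['centre']); i=np.clip(np.round(u).astype(int),0,[511,383])
            z=D[i[1],i[0]]; print(n,round(r['conf'],2),np.round(u),np.round(world(c,u,z)[0],3) if z>0 else None)
P,R,o=ee();print(P,R.round(3),o['clock'],o['finger_gap'])
E
python3 a.py; python3 -c "
import cv2,numpy as np
cv2.imwrite('pics/t0b.png',cv2.resize(cv2.imread('pics/t0.png'),(800,600)))
cv2.imwrite('pics/s0b.png',cv2.resize(cv2.imread('pics/s0.png'),(800,600)))"
```

```text
pics
scene cam at [ 1.256 -0.241  0.735] 377.53945565191236
tin 0.87 [360. 168.] [0.563 0.311 0.059]
tin 0.21 [132. 192.] [ 0.443 -0.315  0.027]
tub 0.61 [ 95. 197.] [ 0.462 -0.404  0.049]
snack 0.93 [146. 211.] [ 0.536 -0.285  0.034]
snack 0.76 [188. 192.] [ 0.479 -0.167  0.02 ]
snack 0.74 [180. 175.] [ 0.4   -0.177  0.019]
snack 0.68 [185. 260.] [ 0.711 -0.219  0.027]
divider 0.69 [105. 232.] [ 0.581 -0.386  0.039]
board 0.95 [119. 210.] [ 0.487 -0.354  0.011]
mug 0.59 [104. 230.] [ 0.581 -0.387  0.046]
mug 0.55 [144. 206.] [ 0.521 -0.288  0.038]
flask 0.93 [360. 238.] [0.828 0.151 0.111]
cabinet_drawer0_handle 0.87 [269. 199.] [0.611 0.019 0.064]
cabinet 0.7 [293. 264.] [ 0.841 -0.01   0.099]
top cam at [0.345 0.006 1.718] 482.1509385442711
tin 0.81 [157. 212.] [0.494 0.369 0.005]
tub 0.65 [376. 227.] [ 0.455 -0.41   0.04 ]
snack 0.64 [324. 161.] [ 0.69  -0.228  0.026]
snack 0.58 [304. 245.] [ 0.389 -0.161  0.014]
snack 0.52 [306. 217.] [ 0.487 -0.165  0.024]
snack 0.44 [346. 210.] [ 0.512 -0.302  0.045]
board 0.93 [359. 215.] [ 0.498 -0.358  0.008]
mug 0.96 [372. 199.] [ 0.558 -0.404  0.012]
shaker 0.5 [347. 234.] [ 0.428 -0.298  0.081]
flask 0.7 [199. 144.] [0.716 0.208 0.142]
cabinet_drawer0_handle 0.72 [251. 179.] [0.613 0.032 0.07 ]
cabinet 0.63 [346. 212.] [ 0.506 -0.303  0.04 ]
cabinet 0.56 [254. 138.] [0.75  0.024 0.104]
[ 0.18876912 -0.59581543  0.21458634] [[ 0.953  0.302 -0.   ]
 [ 0.302 -0.953 -0.   ]
 [-0.     0.    -1.   ]] 1.1 0.09210192747078767
```

View pics/t0b.png

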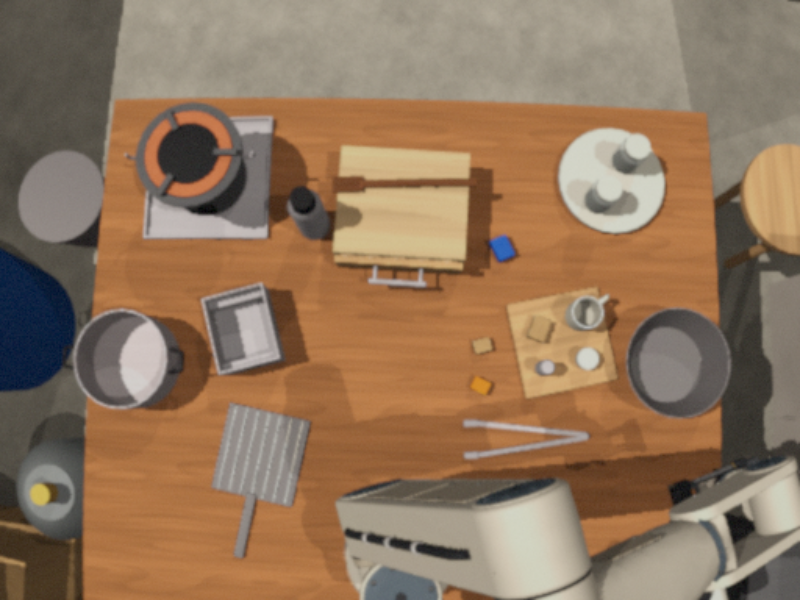

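View pics/s0b.png

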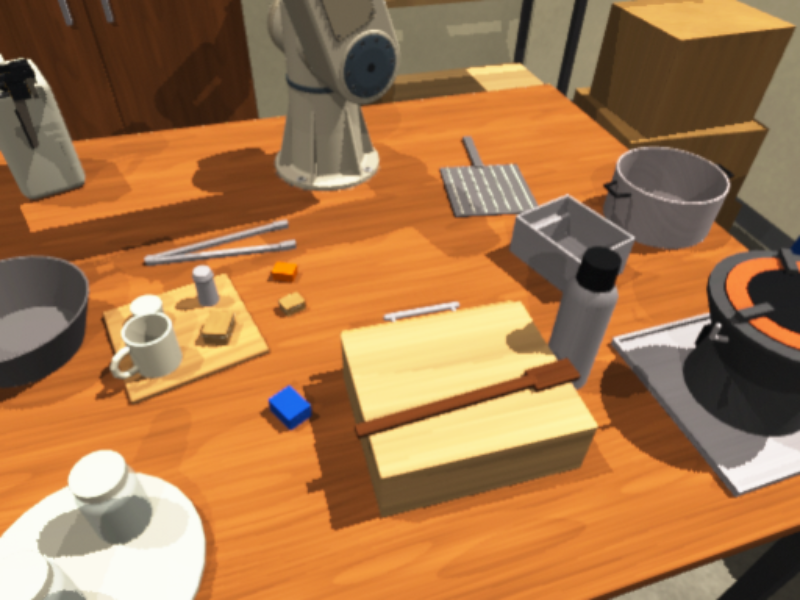

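The top view shows the tin at left, about (155,210) in 512x384 pixels, the handle at (254,180) and the board at (359,215). On the board are the mug (375,200), tub (376,229) and shaker (349,235).

Snack candidates:
- brown on the board (346,210)
- small brown on the table (309,221)
- orange (307,246)
- blue (321,159)

By the description, the snack is the larger brown one, on the board. Next I measure, with a close crop to check that choice.

```bash
cat > b.py <<'E'
from h import *
q,e=cap('top'); T=cloud('top',e); p,d=cap('scene'); S=cloud('scene',d)
def rect(P,nm):
    c,s,a=cv2.minAreaRect(P[:,:2].astype(np.float32)*1000); print(nm,len(P),'c',np.round(c,1),'s',np.round(s,1),'ang',round(a,1),'z',np.round(np.nanpercentile(P[:,2],[5,50,95]),4))
def sel(C,x,y,z): return C[(C[...,0]>x[0])&(C[...,0]<x[1])&(C[...,1]>y[0])&(C[...,1]<y[1])&(C[...,2]>z[0])&(C[...,2]<z[1])]
for nm,C in(('top',T),('scene',S)):
    print(nm)
    print(' table z',np.nanmedian(sel(C,(.35,.5),(-.1,.1),(-.05,.05))[:,2]))
    rect(sel(C,(.38,.66),(.2,.45),(.07,.1)),'tinrim')
    rect(sel(C,(.66,1.),(-.2,.2),(.09,.108)),'cabtop')
    rect(sel(C,(.58,.66),(-.06,.12),(.045,.08)),'handle')
    rect(sel(C,(.35,.65),(-.5,-.2),(.007,.017)),'board')
    for n in('snack','tub','shaker','mug','flask'):
        for r in env.outline_of(n,nm)[:4]:
            m=cv2.erode(r['region'].astype(np.uint8),np.ones((3,3)))>0
            Q=C[m]; Q=Q[~np.isnan(Q[:,0])]
            if len(Q)<6: print(n,'few');continue
            zt=np.percentile(Q[:,2],90); rect(Q[Q[:,2]>zt-.008],n+' %.2f top'%r['conf']+str(np.round(r['centre'])))
img=np.zeros((600,800,3),np.uint8)
a=cv2.resize(q[185:260,320:400],(400,375),interpolation=2); b=cv2.resize(p[165:255,60:175],(400,313),interpolation=2)
img[:375,:400]=a; img[:313,400:]=b
cv2.imwrite('pics/crop.png',img[:380,:,::-1])
E
python3 b.py
```

```text
top
 table z -0.0008954225776135244
tinrim 310 c [496.8 365.4] s [179.9 143.3] ang 15.7 z [0.0714 0.0812 0.089 ]
cabtop 5414 c [783.1  25.8] s [341.3 253.2] ang 87.4 z [0.0928 0.0991 0.1059]
handle 246 c [628.9  29.5] s [ 55.4 175.6] ang 1.5 z [0.0516 0.0656 0.0768]
board 2306 c [ 500.6 -349.4] s [296.7 292.6] ang 88.8 z [0.0075 0.0112 0.0159]
snack 0.76 top[343. 210.] 88 c [ 513.2 -298.2] s [32.  43.7] ang 67.1 z [0.0363 0.0407 0.0466]
snack 0.69 top[255. 137.] 3854 c [776.7  15.8] s [284.  256.4] ang 87.4 z [0.0959 0.0996 0.1053]
snack 0.64 top[308. 217.] 46 c [ 474.3 -171.2] s [22.9 34.7] ang 22.1 z [0.0176 0.0204 0.0269]
snack 0.56 top[322. 162.] 78 c [ 695.5 -216.7] s [38. 35.] ang 26.2 z [0.0243 0.0276 0.0347]
tub 0.43 top[375. 227.] 84 c [ 445.7 -407.5] s [39.1 40. ] ang 3.9 z [0.0442 0.0474 0.0528]
mug 0.79 top[374. 203.] 48 c [ 541.9 -398.5] s [55.  68.4] ang 15.8 z [0.072  0.0821 0.0906]
flask 0.59 top[195. 137.] 160 c [747.6 219.2] s [42.6 45.9] ang 61.3 z [0.2338 0.2386 0.2432]
scene
 table z -0.0012832131471861659
tinrim 646 c [496.1 366.1] s [175.5 147.1] ang 16.1 z [0.
[... 501 characters left out ...]
 30. ] ang 10.7 z [0.0154 0.0196 0.0217]
snack 0.53 top[ 94. 194.] 125 c [ 449.1 -406.7] s [41.6 36.4] ang 88.7 z [0.0449 0.0469 0.049 ]
tub 0.60 top[ 94. 191.] 129 c [ 448.7 -408.4] s [42.6 36.3] ang 87.0 z [0.0451 0.0469 0.049 ]
tub 0.15 top[131. 181.] 80 c [ 431.7 -312.3] s [28.1 25.7] ang 30.3 z [0.0755 0.0813 0.0846]
shaker 0.61 top[129. 184.] 69 c [ 433.4 -311.3] s [24.1 23.2] ang 30.2 z [0.076  0.0814 0.0846]
mug 0.90 top[ 98. 220.] 280 c [ 553.4 -399.7] s [71.1 74.6] ang 79.7 z [0.0752 0.0813 0.0864]
mug 0.42 top[268. 199.] 26 c [647.4  -7.2] s [145.7   7.1] ang 88.5 z [0.0846 0.0862 0.0886]
flask 0.93 top[374. 196.] 284 c [757.2 218.2] s [43.1 43.3] ang 24.7 z [0.2327 0.2399 0.2413]
```

View pics/crop.png

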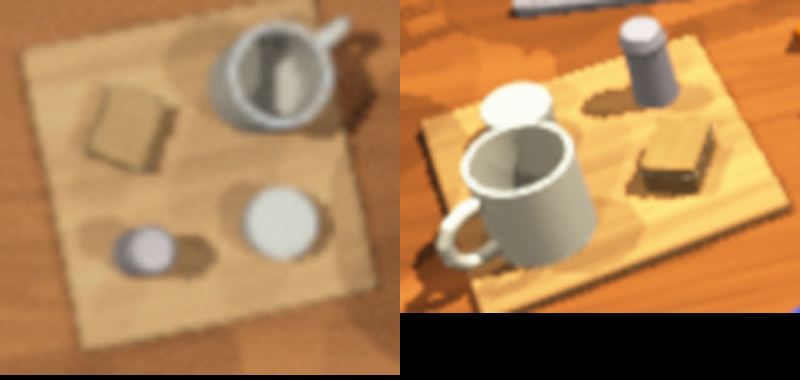

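The crop confirms it: the brown carton on the board is at top (346,210) and scene (143,211). It is larger than the brown look-alike on the table, about 50x36 against 33x24 mm. Next I refine the handle and plan the first move.

```bash
cat >> h.py <<'E'
def plan(xyz,ang,nm=''):
    "travel (mm) and twist to put TCP at xyz with tool y at world angle ang deg (mod 180)"
    p,R,o=ee(); cur=np.degrees(np.arctan2(R[1,1],R[0,1])); dy=(ang-cur+90)%180-90
    print(nm,'travel',totool(xyz),'twist',round(-np.radians(dy),3),'or',round(-np.radians(dy-np.sign(dy)*180),3),'cur',round(cur,1))
E
cat > c.py <<'E'
from h import *
for c in('scene','top'):
    q,d=cap(c); C=cloud(c,d)
    for r in env.mark_of('cabinet_drawer0_handle',c)[:1]: print(c,'mark',onplane(c,[r['centre']],.062).round(4))
    # bar: pixels bright and in box
    K=(C[...,2]>.055)&(C[...,2]<.08)&(C[...,0]>.59)&(C[...,0]<.625)&(C[...,1]>-.07)&(C[...,1]<.12)&(q.min(2)>110)&(np.ptp(q.astype(int),axis=2)<45)
    v,u=np.nonzero(K); W=onplane(c,np.c_[u,v],.065)
    ok=W[:,0]<np.percentile(W[:,0],80); f=np.polyfit(W[:,1],W[:,0],1)
    print(len(W),W[:,:2].min(0).round(4),W[:,:2].max(0).round(4),np.median(W,0).round(4),'slope',f.round(4))
    # cabinet front/back edge yaw
    M=(C[...,2]>.094)&(C[...,2]<.106)&(C[...,0]>.7)&(C[...,0]<.9)&(C[...,1]>-.2)&(C[...,1]<.19)
    for s in(0,1):
        xs=np.arange(.72,.9,.02); e=[(lambda y:(y.max() if s else y.min()))(C[...,1][M&(abs(C[...,0]-x)<.01)]) for x in xs]; print('edge',np.polyfit(xs,e,1).round(3),np.round(np.mean(e),3))
plan([.612,.022,.16],-2.6,'above handle')
E
python3 c.py
```

```text
scene mark [[0.6163 0.0225 0.062 ]]
152 [ 0.6055 -0.0413] [0.6244 0.0825] [0.613  0.0203 0.065 ] slope [0.0415 0.6122]
edge [-0.053 -0.09 ] -0.133
edge [-0.173  0.304] 0.163
top mark [[0.6065 0.0348 0.062 ]]
123 [ 0.6029 -0.0406] [0.6247 0.0847] [0.6096 0.0219 0.065 ] slope [0.0284 0.6096]
edge [-0.064 -0.082] -0.133
edge [-0.077  0.228] 0.166
above handle travel [ 590.1 -461.2   54.6] twist -1.219 or 1.923 cur -72.4
```

Call:
apply_moves --series '[{"travel": [590, -461, 20], "twist": -1.22}, {"travel": [590, -461, 20], "twist": -1.22}, {"travel": [590, -461, 20], "twist": -1.22}, {"travel": [590, -461, 20], "twist": -1.22}, {"travel": [590, -461, 20], "twist": -1.22}, {"travel": [590, -461, 20], "twist": -1.22}, {"travel": [590, -461, 20], "twist": -1.22}, {"travel": [590, -461, 20], "twist": -1.22}, {"travel": [590, -461, 20], "twist": -1.22}, {"travel": [590, -461, 20], "twist": -1.22}, {"travel": [590, -461, 20], "twist": -1.22}, {"travel": [590, -461, 20], "twist": -1.22}, {"travel": [590, -461, 20], "twist": -1.22}, {"travel": [590, -461, 20], "twist": -1.22}, {"travel": [590, -461, 20], "twist": -1.22}, {"travel": [590, -461, 20], "twist": -1.22}, {"travel": [590, -461, 20], "twist": -1.22}, {"travel": [590, -461, 20], "twist": -1.22}, {"travel": [590, -461, 54], "twist": -1.22}, {"travel": [590, -461, 54], "twist": -1.22}]' --grip 0.28

```text
clock: 3.57
ee_pos: [0.6102, 0.0238, 0.1561]
eef_rot: [-2.264, -2.173, 0.007]
ft_force: [-0.9, -0.2, -0.7]
finger_gap: 0.0257
```

```bash
cat > d.py <<'E'
from h import *
p,R,o=ee(); print(p.round(4),o['finger_gap'],o['clock'],o['qpos'],o['ft_force'])
plan([.611,.0215,.043],-2.6)
q,_=cap('scene'); cv2.imwrite('pics/d.png',cv2.resize(q[120:260,190:370],(720,560),interpolation=2)[:,:,::-1])
E
python3 d.py
```

```text
[0.6102 0.0238 0.1561] 0.02567018693638905 3.5667 [3.64951605e-02 3.93778654e-01 1.71409213e+00 5.39918189e-05
 1.03945562e+00 7.73494132e-02] [-0.91047146 -0.20764176 -0.66515736]
 travel [ -2.2   1.5 113.1] twist 0.004 or -3.137 cur -2.3
```

View pics/d.png

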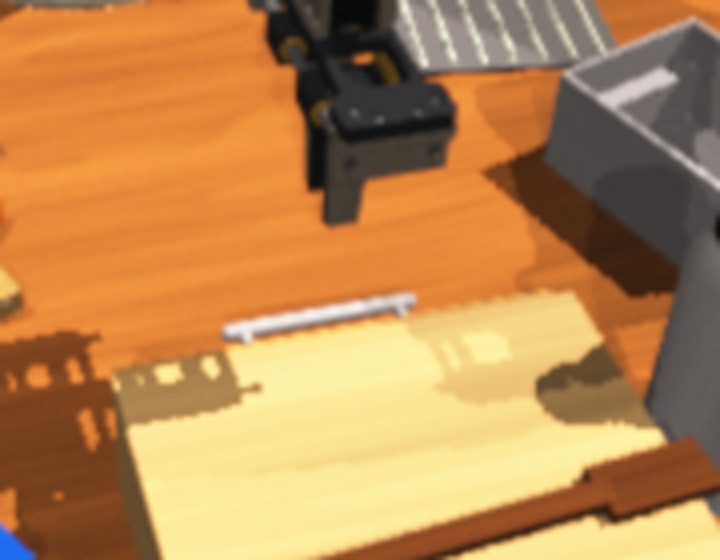

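The gripper hangs above the bar, which runs from (230,330) to (415,300) in the crop. Descending.

Call:
apply_moves --series '[{"travel": [-2, 1.5, 25], "twist": 0.004}, {"travel": [-2, 1.5, 45], "twist": 0.004}, {"travel": [-2, 1.5, 60], "twist": 0.004}, {"travel": [-2, 1.5, 70], "twist": 0.004}, {"travel": [-2, 1.5, 80], "twist": 0.004}, {"travel": [-2, 1.5, 90], "twist": 0.004}, {"travel": [-2, 1.5, 100], "twist": 0.004}, {"travel": [-2, 1.5, 108], "twist": 0.004}, {"travel": [-2, 1.5, 113], "twist": 0.004}, {"travel": [-2, 1.5, 113], "twist": 0.004}]'

```text
clock: 4.45
ee_pos: [0.6127, 0.0198, 0.0465]
eef_rot: [-2.273, -2.167, 0.002]
ft_force: [-0.1, -0.6, -0.0]
finger_gap: 0.0257
```

Call:
apply_moves --series '[{"travel": [0, 0, 0], "twist": 0}, {"travel": [0, 0, 0], "twist": 0}, {"travel": [0, 0, 0], "twist": 0}, {"travel": [0, 0, 0], "twist": 0}]' --grip 0 --force 25

```text
clock: 4.78
ee_pos: [0.6135, 0.0198, 0.0479]
eef_rot: [2.274, 2.167, 0.0]
ft_force: [-1.8, 0.0, -0.8]
finger_gap: 0.0097
```

Call:
apply_moves --series '[{"travel": [0, -10, 0], "twist": 0}, {"travel": [0, -25, 0], "twist": 0}, {"travel": [0, -43, 0], "twist": 0}, {"travel": [0, -61, 0], "twist": 0}, {"travel": [0, -79, 0], "twist": 0}, {"travel": [0, -97, 0], "twist": 0}, {"travel": [0, -115, 0], "twist": 0}, {"travel": [0, -133, 0], "twist": 0}, {"travel": [0, -150, 0], "twist": 0}, {"travel": [0, -162, 0], "twist": 0}, {"travel": [0, -170, 0], "twist": 0}, {"travel": [0, -175, 0], "twist": 0}, {"travel": [0, -179, 0], "twist": 0}, {"travel": [0, -182, 0], "twist": 0}, {"travel": [0, -182, 0], "twist": 0}]'

```text
clock: 6.03
ee_pos: [0.4331, 0.0273, 0.048]
eef_rot: [2.269, 2.166, 0.004]
ft_force: [7.8, -12.7, -11.8]
finger_gap: 0.0107
```

Call:
apply_moves --series '[{"travel": [0, 0, 0], "twist": 0}, {"travel": [0, 0, 0], "twist": 0}, {"travel": [0, 0, -25], "twist": 0}, {"travel": [0, 0, -60], "twist": 0}, {"travel": [0, 0, -100], "twist": 0}, {"travel": [0, 0, -140], "twist": 0}, {"travel": [0, 0, -150], "twist": 0}]' --grip 0.3

```text
clock: 6.62
ee_pos: [0.4338, 0.0289, 0.2031]
eef_rot: [2.271, 2.164, 0.009]
ft_force: [2.0, 0.7, 0.4]
finger_gap: 0.0277
```

```bash
cat > e.py <<'E'
from h import *
p,R,o=ee(); print(p.round(4),o['clock'],o['ft_force'])
for c in('scene','top'):
    q,d=cap(c,'e_%s.png'%c)
    for r in env.mark_of('cabinet_drawer0_handle',c)[:1]: print(c,'handle',r['conf'],onplane(c,[r['centre']],.062).round(4))
    for r in env.mark_of('divider',c)[:2]: print(c,'div',r['conf'],r['centre'],onplane(c,[r['centre']],.04).round(4))
a=cv2.imread('pics/e_top.png');b=cv2.imread('pics/e_scene.png')
cv2.imwrite('pics/e.png',np.hstack([cv2.resize(a[100:260,180:340],(400,400),interpolation=2),cv2.resize(b[100:290,200:390],(400,400),interpolation=2)]))
plan([.4475,-.4075,.16],0,'tub jaws x')
E
python3 e.py
```

```text
[0.4338 0.0289 0.2031] 6.6167 [2.03066451 0.71477947 0.44332471]
scene handle 0.68 [[0.4427 0.0331 0.062 ]]
scene div 0.68 [275.3, 190.9] [[0.5643 0.0557 0.04  ]]
scene div 0.25 [101.8, 232.0] [[ 0.5815 -0.3936  0.04  ]]
top div 0.8 [242.3, 194.7] [[0.5604 0.0621 0.04  ]]
tub jaws x travel [-434.6   38.4   35.7] twist -0.048 or 3.094 cur -2.7
```

View pics/e.png

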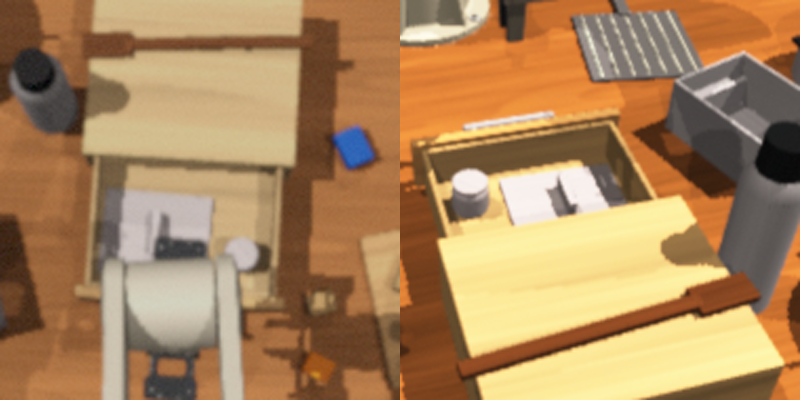

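The drawer is open, with the divider at top (242,195), fin visible, and the spice can beside it. Next the tub, with the jaws diagonal so they clear the mug and shaker.

```bash
python3 -c "
from h import *
plan([.447,-.408,.14],-45); plan([.447,-.408,.018],-45)"
```

```text
travel [-435.1   37.9   55.7] twist 0.737 or -2.404 cur -2.7
 travel [-435.1   38.3  177.7] twist 0.737 or -2.404 cur -2.7
```

Call:
apply_moves --series '[{"travel": [-435, 38, 10], "twist": 0.737}, {"travel": [-435, 38, 10], "twist": 0.737}, {"travel": [-435, 38, 10], "twist": 0.737}, {"travel": [-435, 38, 10], "twist": 0.737}, {"travel": [-435, 38, 10], "twist": 0.737}, {"travel": [-435, 38, 10], "twist": 0.737}, {"travel": [-435, 38, 10], "twist": 0.737}, {"travel": [-435, 38, 10], "twist": 0.737}, {"travel": [-435, 38, 10], "twist": 0.737}, {"travel": [-435, 38, 10], "twist": 0.737}, {"travel": [-435, 38, 10], "twist": 0.737}, {"travel": [-435, 38, 56], "twist": 0.737}, {"travel": [-435, 38, 80], "twist": 0.737}, {"travel": [-435, 38, 110], "twist": 0.737}, {"travel": [-435, 38, 135], "twist": 0.737}, {"travel": [-435, 38, 155], "twist": 0.737}, {"travel": [-435, 38, 168], "twist": 0.737}, {"travel": [-435, 38, 176], "twist": 0.737}, {"travel": [-435, 38, 178], "twist": 0.737}, {"travel": [-435, 38, 178], "twist": 0.737}]' --grip 0.78

```text
clock: 8.58
ee_pos: [0.4486, -0.4076, 0.0191]
eef_rot: [-2.901, -1.203, 0.001]
ft_force: [0.4, 0.0, -0.2]
finger_gap: 0.0719
```

Call:
apply_moves --series '[{"travel": [0, 0, 0], "twist": 0}, {"travel": [0, 0, 0], "twist": 0}, {"travel": [0, 0, 0], "twist": 0}, {"travel": [0, 0, 0], "twist": 0}, {"travel": [0, 0, 0], "twist": 0}]' --grip 0 --force 12

```text
clock: 9.0
ee_pos: [0.4493, -0.4083, 0.0206]
eef_rot: [2.901, 1.202, 0.001]
ft_force: [-0.0, 1.3, 6.2]
finger_gap: 0.05
```

```bash
cat > f.py <<'E'
from h import *
p,R,o=ee(); print(p.round(4),o['finger_gap'],o['clock'],o['ft_force'],R.round(3)[2])
# tin model fit: rim top points, both cameras, arm out of the way
for c in('scene','top'):
    q,d=cap(c); C=cloud(c,d)
    m=(abs(C[...,0]-.497)<.13)&(abs(C[...,1]-.366)<.12)&(C[...,2]>.074)&(C[...,2]<.094)
    v,u=np.nonzero(m); W=onplane(c,np.c_[u,v],.084)[:,:2]
    W=W[np.linalg.norm(W-np.median(W,0),axis=1)<.125]
    from scipy.optimize import least_squares
    def f(x):
        a=x[2]; L=(W-x[:2])@np.array([[np.cos(a),-np.sin(a)],[np.sin(a),np.cos(a)]])
        dx=abs(L[:,0])-.084; dy=abs(L[:,1])-.068
        return np.where((dx>0)&(dy>0),np.hypot(dx,dy),np.maximum(dx,dy))
    r=least_squares(f,[.497,.366,np.radians(15)],loss='soft_l1',f_scale=.002); print(c,len(W),r.x[:2].round(4),np.degrees(r.x[2]).round(2),'rms',np.sqrt(np.mean(r.fun**2)).round(4))
E
python3 f.py
```

```text
[ 0.4493 -0.4083  0.0206] 0.04997365104923083 9.0 [-2.43089301e-03  1.26815619e+00  6.20059802e+00] [ 0.     0.002 -1.   ]
scene 526 [0.5016 0.3622] 16.13 rms 0.0046
top 284 [0.4956 0.3644] 16.15 rms 0.0019
```

```bash
python3 -c "
from h import *
plan([.498,.3635,.2],16); plan([.498,.3635,.012],16)"
```

```text
travel [ 580.5 -510.8 -180.2] twist -1.064 or 2.077 cur -45.0
 travel [ 580.4 -511.1    7.8] twist -1.064 or 2.077 cur -45.0
```

Call:
apply_moves --series '[{"travel": [0, 0, -10], "twist": 0}, {"travel": [0, 0, -40], "twist": 0}, {"travel": [0, 0, -80], "twist": 0}, {"travel": [0, 0, -120], "twist": 0}, {"travel": [0, 0, -150], "twist": 0}, {"travel": [0, 0, -180], "twist": 0}, {"travel": [0, 0, -180], "twist": 0}]'

```text
clock: 9.68
ee_pos: [0.451, -0.4099, 0.2068]
eef_rot: [2.894, 1.199, 0.006]
ft_force: [0.6, -1.1, -0.5]
finger_gap: 0.0497
```

Call:
apply_moves --series '[{"travel": [580.5, -511, 0], "twist": -1.064}, {"travel": [580.5, -511, 0], "twist": -1.064}, {"travel": [580.5, -511, 0], "twist": -1.064}, {"travel": [580.5, -511, 0], "twist": -1.064}, {"travel": [580.5, -511, 0], "twist": -1.064}, {"travel": [580.5, -511, 0], "twist": -1.064}, {"travel": [580.5, -511, 0], "twist": -1.064}, {"travel": [580.5, -511, 0], "twist": -1.064}, {"travel": [580.5, -511, 0], "twist": -1.064}, {"travel": [580.5, -511, 0], "twist": -1.064}, {"travel": [580.5, -511, 0], "twist": -1.064}, {"travel": [580.5, -511, 0], "twist": -1.064}, {"travel": [580.5, -511, 0], "twist": -1.064}, {"travel": [580.5, -511, 0], "twist": -1.064}, {"travel": [580.5, -511, 0], "twist": -1.064}, {"travel": [580.5, -511, 0], "twist": -1.064}, {"travel": [580.5, -511, 0], "twist": -1.064}, {"travel": [580.5, -511, 0], "twist": -1.064}, {"travel": [580.5, -511, 0], "twist": -1.064}, {"travel": [580.5, -511, 0], "twist": -1.064}]'

```text
clock: 11.35
ee_pos: [0.4971, 0.3685, 0.1992]
eef_rot: [-1.886, -2.511, -0.002]
ft_force: [-0.6, -0.3, -0.0]
finger_gap: 0.0494
```

```bash
python3 -c "
from h import *
print(ee()[0],ee()[2]['finger_gap'],ee()[2]['clock'])
plan([.498,.3635,.012],16)"
```

```text
[0.49708478 0.36847174 0.19919531] 0.04944979863118483 11.35
 travel [ -5.3  -0.6 187.2] twist 0.003 or -3.139 cur 16.2
```

Call:
apply_moves --series '[{"travel": [-3, 0, 30], "twist": 0}, {"travel": [-3, 0, 65], "twist": 0}, {"travel": [-3, 0, 95], "twist": 0}, {"travel": [-3, 0, 120], "twist": 0}, {"travel": [-3, 0, 140], "twist": 0}, {"travel": [-3, 0, 155], "twist": 0}, {"travel": [-3, 0, 168], "twist": 0}, {"travel": [-3, 0, 178], "twist": 0}, {"travel": [-3, 0, 184], "twist": 0}, {"travel": [-3, 0, 187], "twist": 0}, {"travel": [-3, 0, 188], "twist": 0}, {"travel": [-3, 0, 188], "twist": 0}, {"travel": [-3, 0, 188], "twist": 0}]'

```text
clock: 12.43
ee_pos: [0.4989, 0.3614, 0.0124]
eef_rot: [1.891, 2.508, 0.002]
ft_force: [-0.1, 1.0, -0.1]
finger_gap: 0.0496
```

Call:
apply_moves --series '[{"travel": [0, 0, 1], "twist": 0}, {"travel": [0, 0, 2], "twist": 0}, {"travel": [0, 0, 2], "twist": 0}]'

```text
clock: 12.68
ee_pos: [0.499, 0.3616, 0.0113]
eef_rot: [1.891, 2.508, 0.003]
ft_force: [-2.7, -2.1, 12.4]
finger_gap: 0.0493
```

Call:
apply_moves --series '[{"travel": [0, 0, 0], "twist": 0}, {"travel": [0, 0, 0], "twist": 0}, {"travel": [0, 0, 0], "twist": 0}, {"travel": [0, 0, 0], "twist": 0}, {"travel": [0, 0, -15], "twist": 0}, {"travel": [0, 0, -45], "twist": 0}, {"travel": [0, 0, -85], "twist": 0}, {"travel": [0, 0, -125], "twist": 0}, {"travel": [0, 0, -165], "twist": 0}, {"travel": [0, 0, -200], "twist": 0}, {"travel": [-130, 0, -200], "twist": 0}, {"travel": [-130, 0, -200], "twist": 0}, {"travel": [-130, 0, -200], "twist": 0}, {"travel": [-130, 0, -200], "twist": 0}]' --grip 0.72

```text
clock: 13.85
ee_pos: [0.5351, 0.2311, 0.2098]
eef_rot: [1.893, 2.505, -0.002]
ft_force: [0.1, 0.2, 1.1]
finger_gap: 0.0661
```

```bash
cat > g.py <<'E'
from h import *
a=[]
for c,box in(('top',(100,260,140,300)),('scene',(100,290,220,410))):
    q,d=cap(c,'g_%s.png'%c); C=cloud(c,d); r0,r1,c0,c1=box
    a.append(cv2.resize(q[r0:r1,c0:c1],(400,400),interpolation=2)[:,:,::-1])
    for r in env.mark_of('divider',c)[:1]: print(c,'mark',r['conf'],r['centre'],onplane(c,[r['centre']],.038).round(4))
    for r in env.outline_of('divider',c)[:1]:
        m=r['region']; v,u=np.nonzero(m); P=C[m]; print('z pct',np.nanpercentile(P[:,2],[5,50,95,99]).round(4))
        W=onplane(c,np.c_[u,v],.026); cc,s,an=cv2.minAreaRect(W[:,:2].astype(np.float32)*1000); print('plate rect',np.round(cc,1),np.round(s,1),round(an,1))
        h=P[:,2]>.041; W=onplane(c,np.c_[u,v][h],.05); 
        if h.sum()>5:
            cc,s,an=cv2.minAreaRect(W[:,:2].astype(np.float32)*1000); print('fin rect',h.sum(),np.round(cc,1),np.round(s,1),round(an,1),np.median(W,0).round(4))
    for r in env.mark_of('tub',c)[:2]: print(c,'tub',r['conf'],r['centre'],onplane(c,[r['centre']],.022).round(4))
cv2.imwrite('pics/g.png',np.hstack(a)); print(ee()[2]['clock'])
E
python3 g.py
```

```text
top mark 0.58 [244.0, 192.5] [[0.5685 0.0564 0.038 ]]
z pct [0.0186 0.0256 0.0336 0.0507]
plate rect [568.2  65.1] [151.8 121.5] 85.5
fin rect 49 [566.6  41.1] [57.2 57.1] 85.2 [0.5686 0.0638 0.05  ]
top tub 0.47 [157.5, 209.0] [[0.5045 0.3638 0.022 ]]
scene mark 0.69 [278.3, 191.0] [[0.565  0.0642 0.038 ]]
z pct [0.0225 0.0249 0.0474 0.0533]
plate rect [554.7  65.4] [155.1  88.7] 86.4
fin rect 87 [582.2  70.9] [106.8  80.1] 86.4 [0.5826 0.0623 0.05  ]
scene tub 0.58 [360.2, 160.4] [[0.4917 0.3601 0.022 ]]
scene tub 0.41 [277.7, 190.6] [[0.5471 0.0702 0.022 ]]
14.25
```

View pics/g.png

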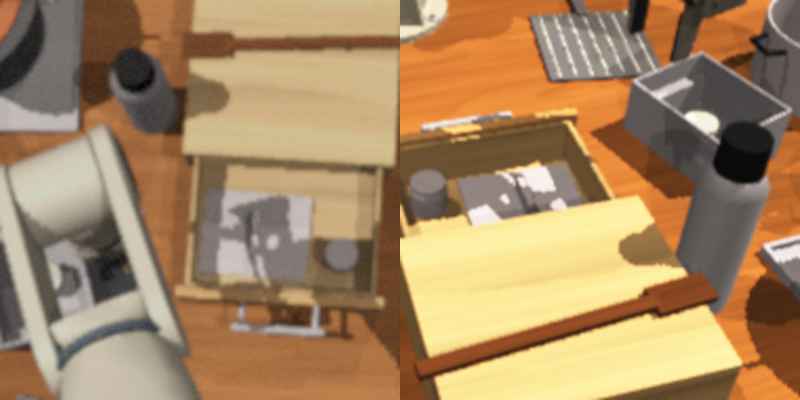

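```bash
python3 -c "
from h import *
plan([.5685,.0645,.12],86); plan([.5685,.0645,.029],86)"
```

```text
travel [-175.8  -14.5   89.4] twist -1.22 or 1.921 cur 16.1
 travel [-175.8  -14.5  180.4] twist -1.22 or 1.921 cur 16.1
```

Call:
apply_moves --series '[{"travel": [-176, -14.5, 20], "twist": -1.22}, {"travel": [-176, -14.5, 20], "twist": -1.22}, {"travel": [-176, -14.5, 20], "twist": -1.22}, {"travel": [-176, -14.5, 40], "twist": -1.22}, {"travel": [-176, -14.5, 60], "twist": -1.22}, {"travel": [-176, -14.5, 80], "twist": -1.22}, {"travel": [-176, -14.5, 90], "twist": -1.22}, {"travel": [-176, -14.5, 90], "twist": -1.22}, {"travel": [-176, -14.5, 90], "twist": -1.22}, {"travel": [-176, -14.5, 90], "twist": -1.22}, {"travel": [-176, -14.5, 90], "twist": -1.22}, {"travel": [-176, -14.5, 90], "twist": -1.22}, {"travel": [-176, -14.5, 90], "twist": -1.22}]' --grip 0.42

```text
clock: 15.33
ee_pos: [0.5687, 0.0635, 0.1196]
eef_rot: [-0.118, -3.139, -0.0]
ft_force: [0.0, 0.1, 0.7]
finger_gap: 0.0385
```

```bash
python3 -c "
from h import *
print(ee()[0],ee()[2]['clock'])
plan([.5685,.0645,.029],86)"
```

```text
[0.56870195 0.06349726 0.11955991] 15.3333
 travel [ 0.3  1.  90.6] twist -0.006 or 3.136 cur 85.7
```

Call:
apply_moves --series '[{"travel": [0, 1, 20], "twist": -0.005}, {"travel": [0, 1, 40], "twist": -0.005}, {"travel": [0, 1, 57], "twist": -0.005}, {"travel": [0, 1, 70], "twist": -0.005}, {"travel": [0, 1, 80], "twist": -0.005}, {"travel": [0, 1, 87], "twist": -0.005}, {"travel": [0, 1, 90], "twist": -0.005}, {"travel": [0, 1, 90], "twist": -0.005}, {"travel": [0, 1, 90], "twist": -0.005}]'

```text
clock: 16.08
ee_pos: [0.5691, 0.064, 0.03]
eef_rot: [0.106, 3.139, 0.0]
ft_force: [-0.3, 0.2, 0.1]
finger_gap: 0.0388
```

Call:
apply_moves --series '[{"travel": [0, 0, 0], "twist": 0}, {"travel": [0, 0, 0], "twist": 0}, {"travel": [0, 0, 0], "twist": 0}, {"travel": [0, 0, 0], "twist": 0}, {"travel": [0, 0, 0], "twist": 0}]' --grip 0 --force 35

```text
clock: 16.5
ee_pos: [0.5689, 0.064, 0.0299]
eef_rot: [0.105, 3.139, 0.0]
ft_force: [-1.5, 0.4, 2.3]
finger_gap: 0.0097
```

Call:
apply_moves --series '[{"travel": [0, 0, -8], "twist": 0}, {"travel": [0, 0, -25], "twist": 0}, {"travel": [0, 0, -50], "twist": 0}, {"travel": [0, 0, -85], "twist": 0}, {"travel": [0, 0, -120], "twist": 0}, {"travel": [0, 0, -150], "twist": 0}, {"travel": [0, 0, -160], "twist": 0}, {"travel": [0, 0, -160], "twist": 0}]'

```text
clock: 17.17
ee_pos: [0.5705, 0.0641, 0.1927]
eef_rot: [0.105, 3.134, 0.001]
ft_force: [0.2, 0.0, -1.6]
finger_gap: 0.01
```

```bash
python3 -c "
from h import *
print(ee()[0],ee()[2]['finger_gap'])
plan([.4985,.3630,.19],16.1)"
```

```text
[0.57046479 0.06411431 0.19274693] 0.009954366347474358
 travel [ 91.8 293.4   2.5] twist 1.223 or -1.919 cur 86.2
```

Call:
apply_moves --series '[{"travel": [7, 22, 0], "twist": 0.09}, {"travel": [15, 48, 0], "twist": 0.2}, {"travel": [23, 74, 0], "twist": 0.31}, {"travel": [31, 100, 0], "twist": 0.42}, {"travel": [39, 126, 0], "twist": 0.53}, {"travel": [48, 152, 0], "twist": 0.64}, {"travel": [56, 178, 0], "twist": 0.75}, {"travel": [64, 204, 0], "twist": 0.86}, {"travel": [72, 230, 0], "twist": 0.97}, {"travel": [80, 256, 0], "twist": 1.07}, {"travel": [87, 278, 0], "twist": 1.16}, {"travel": [91, 290, 0], "twist": 1.21}, {"travel": [92, 293.5, 0], "twist": 1.223}, {"travel": [92, 293.5, 0], "twist": 1.223}, {"travel": [92, 293.5, 0], "twist": 1.223}]'

```text
clock: 18.42
ee_pos: [0.496, 0.362, 0.1882]
eef_rot: [-1.886, -2.512, 0.004]
ft_force: [0.4, 0.2, -1.6]
finger_gap: 0.0097
```

```bash
cat > k.py <<'E'
from h import *
p,R,o=ee(); print(p.round(4),o['clock'],o['finger_gap']); plan([.4985,.363,.1],16.1)
c='scene'; q,d=cap(c); C=cloud(c,d); img=q[:,:,::-1].copy()
# model overlay: divider plate from TCP (plate underside = TCP-8mm), tin rim inner/outer
def quad(cx,cy,z,yaw,lx,ly,col):
    a=np.radians(yaw); r=np.array([[np.cos(a),-np.sin(a)],[np.sin(a),np.cos(a)]])
    X=np.array([[lx,ly],[lx,-ly],[-lx,-ly],[-lx,ly]])/2@r.T+[cx,cy]
    u=px(c,np.c_[X,np.full(4,z)]); cv2.polylines(big,[np.round((u-[290,60])*5).astype(int)],True,col,1)
big=cv2.resize(img[60:180,290:430],(700,600),interpolation=2)
cur=np.degrees(np.arctan2(R[1,1],R[0,1]))
zu=p[2]-.0035   # plate top face
quad(p[0],p[1],zu,cur,.152,.120,(0,255,0))
quad(.4985,.363,.084,16.1,.172,.140,(0,0,255)); quad(.4985,.363,.084,16.1,.164,.132,(255,0,0))
cv2.imwrite('pics/k.png',big)
E
python3 k.py
```

```text
[0.496  0.362  0.1882] 18.4167 0.009668292841490195
 travel [ 0.4  2.8 88.2] twist 0.002 or -3.14 cur 16.2
```

View pics/k.png

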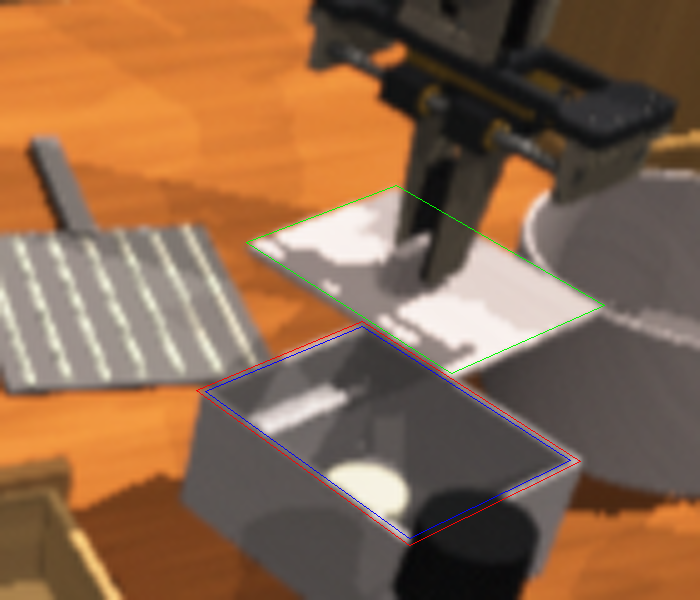

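The overlays match: the green plate outline sits on the held divider and the red and blue outlines sit on the tin rim. I shift 2 mm and descend in stages.

Call:
apply_moves --series '[{"travel": [0.5, 2, 25], "twist": 0}, {"travel": [0.5, 2, 50], "twist": 0}, {"travel": [0.5, 2, 70], "twist": 0}, {"travel": [0.5, 2, 85], "twist": 0}, {"travel": [0.5, 2, 93], "twist": 0}, {"travel": [0.5, 2, 99], "twist": 0}, {"travel": [0.5, 2, 104], "twist": 0}, {"travel": [0.5, 2, 108], "twist": 0}, {"travel": [0.5, 2, 112], "twist": 0}, {"travel": [0.5, 2, 112], "twist": 0}]'

```text
clock: 19.3
ee_pos: [0.4983, 0.3639, 0.0774]
eef_rot: [1.888, 2.511, -0.0]
ft_force: [-0.5, -0.4, -1.1]
finger_gap: 0.0099
```

Inside the rim with no contact. Continuing to the steps.

Call:
apply_moves --series '[{"travel": [0, 0, 5], "twist": 0}, {"travel": [0, 0, 10], "twist": 0}, {"travel": [0, 0, 15], "twist": 0}, {"travel": [0, 0, 18], "twist": 0}, {"travel": [0, 0, 20], "twist": 0}, {"travel": [0, 0, 20.5], "twist": 0}, {"travel": [0, 0, 20.5], "twist": 0}]'

```text
clock: 19.88
ee_pos: [0.4983, 0.364, 0.057]
eef_rot: [-1.888, -2.511, 0.0]
ft_force: [-0.7, -0.6, -1.5]
finger_gap: 0.0094
```

Call:
apply_moves --series '[{"travel": [0, 0, 0.7], "twist": 0}, {"travel": [0, 0, 1.3], "twist": 0}, {"travel": [0, 0, 1.3], "twist": 0}]'

```text
clock: 20.13
ee_pos: [0.4984, 0.3641, 0.0569]
eef_rot: [1.888, 2.511, 0.001]
ft_force: [-3.6, -2.2, 10.6]
finger_gap: 0.0095
```

Contact made. Releasing slightly and lifting.

Call:
apply_moves --series '[{"travel": [0, 0, 0], "twist": 0}, {"travel": [0, 0, 0], "twist": 0}, {"travel": [0, 0, 0], "twist": 0}, {"travel": [0, 0, -10], "twist": 0}, {"travel": [0, 0, -35], "twist": 0}, {"travel": [0, 0, -70], "twist": 0}, {"travel": [0, 0, -110], "twist": 0}, {"travel": [0, 0, -150], "twist": 0}, {"travel": [0, 0, -150], "twist": 0}]' --grip 0.35

```text
clock: 20.88
ee_pos: [0.5019, 0.3666, 0.2148]
eef_rot: [1.886, 2.508, 0.019]
ft_force: [1.6, 0.5, -0.1]
finger_gap: 0.0322
```

```bash
cat > m.py <<'E'
from h import *
p,R,o=ee(); print(p.round(4),o['clock'])
c='scene'; q,d=cap(c); C=cloud(c,d)
cv2.imwrite('pics/m.png',cv2.resize(q[100:190,300:420],(800,600),interpolation=2)[:,:,::-1])
a=np.radians(16.1); L=(C[...,:2]-[.4985,.363])@np.array([[np.cos(a),-np.sin(a)],[np.sin(a),np.cos(a)]])
m=(abs(L[...,0])<.07)&(abs(L[...,1])<.055)&(C[...,2]>.03)&(C[...,2]<.062)&(abs(L[...,0])>.012)
A=np.c_[L[m],np.ones(m.sum())]; s,*_=np.linalg.lstsq(A,C[m][:,2],rcond=None); print('plate',m.sum(),s.round(4))
for cc in('snack',):
    r=env.mark_of(cc,c)
    for x in r[:4]: print(cc,x['conf'],x['centre'],onplane(c,[x['centre']],.026).round(4))
E
python3 m.py
```

```text
[0.5019 0.3666 0.2148] 20.8833
plate 423 [ 0.002  -0.0017  0.0536]
snack 0.82 [143.1, 209.8] [[ 0.52   -0.2929  0.026 ]]
snack 0.76 [184.1, 257.9] [[ 0.704  -0.2191  0.026 ]]
snack 0.63 [186.4, 191.3] [[ 0.4822 -0.1729  0.026 ]]
snack 0.44 [181.6, 175.5] [[ 0.4126 -0.1739  0.026 ]]
```

View pics/m.png

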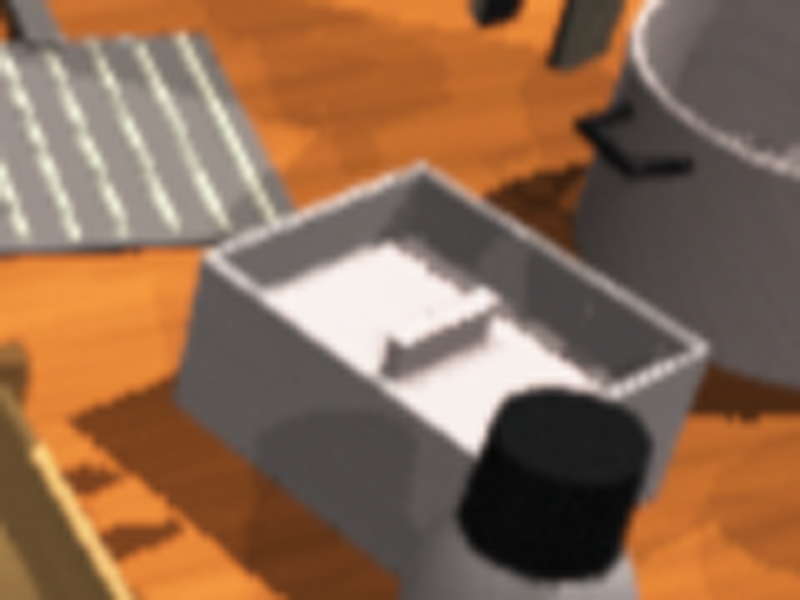

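The divider lies level in the tin at z=0.0536, fin up. Next the carton.

```bash
python3 -c "
from h import *
plan([.518,-.298,.2],69)"
```

```text
travel [-641.9 -165.8    6.7] twist -0.923 or 2.218 cur 16.1
```

Call:
apply_moves --series '[{"travel": [-642, -166, 0], "twist": -0.923}, {"travel": [-642, -166, 0], "twist": -0.923}, {"travel": [-642, -166, 0], "twist": -0.923}, {"travel": [-642, -166, 0], "twist": -0.923}, {"travel": [-642, -166, 0], "twist": -0.923}, {"travel": [-642, -166, 0], "twist": -0.923}, {"travel": [-642, -166, 0], "twist": -0.923}, {"travel": [-642, -166, 0], "twist": -0.923}, {"travel": [-642, -166, 0], "twist": -0.923}, {"travel": [-642, -166, 0], "twist": -0.923}, {"travel": [-642, -166, 0], "twist": -0.923}, {"travel": [-642, -166, 0], "twist": -0.923}, {"travel": [-642, -166, 0], "twist": -0.923}, {"travel": [-642, -166, 0], "twist": -0.923}, {"travel": [-642, -166, 0], "twist": -0.923}, {"travel": [-642, -166, 0], "twist": -0.923}, {"travel": [-642, -166, 50], "twist": -0.923}, {"travel": [-642, -166, 90], "twist": -0.923}, {"travel": [-642, -166, 90], "twist": -0.923}, {"travel": [-642, -166, 90], "twist": -0.923}]' --grip 0.72

```text
clock: 22.65
ee_pos: [0.5137, -0.2972, 0.1118]
eef_rot: [-0.572, -3.081, -0.005]
ft_force: [-0.2, -0.5, -0.6]
finger_gap: 0.0661
```

```bash
python3 -c "
from h import *
print(ee()[0],ee()[2]['clock'])
plan([.518,-.298,.016],69)"
```

```text
[ 0.51368971 -0.297229    0.11178177] 22.65
 travel [-5.1  0.7 95.7] twist -0.001 or 3.141 cur 69.0
```

Call:
apply_moves --series '[{"travel": [-4, 1, 20], "twist": 0}, {"travel": [-4, 1, 40], "twist": 0}, {"travel": [-4, 1, 58], "twist": 0}, {"travel": [-4, 1, 72], "twist": 0}, {"travel": [-4, 1, 83], "twist": 0}, {"travel": [-4, 1, 90], "twist": 0}, {"travel": [-4, 1, 94], "twist": 0}, {"travel": [-4, 1, 94], "twist": 0}, {"travel": [-4, 1, 94], "twist": 0}]'

```text
clock: 23.4
ee_pos: [0.5215, -0.2995, 0.0225]
eef_rot: [0.573, 3.088, -0.0]
ft_force: [-0.0, 0.0, 0.2]
finger_gap: 0.0659
```

Call:
apply_moves --series '[{"travel": [0, 0, 0], "twist": 0}, {"travel": [0, 0, 0], "twist": 0}, {"travel": [0, 0, 0], "twist": 0}, {"travel": [0, 0, 0], "twist": 0}, {"travel": [0, 0, 0], "twist": 0}, {"travel": [0, 0, 0], "twist": 0}]' --grip 0 --force 15

```text
clock: 23.9
ee_pos: [0.5211, -0.2996, 0.0221]
eef_rot: [0.573, 3.088, -0.0]
ft_force: [-1.1, -0.5, 4.5]
finger_gap: 0.04
```

Call:
apply_moves --series '[{"travel": [0, 0, -8], "twist": 0}, {"travel": [0, 0, -30], "twist": 0}, {"travel": [0, 0, -65], "twist": 0}, {"travel": [0, 0, -105], "twist": 0}, {"travel": [0, 0, -145], "twist": 0}, {"travel": [0, 0, -175], "twist": 0}, {"travel": [0, 0, -180], "twist": 0}, {"travel": [0, 0, -180], "twist": 0}, {"travel": [0, 0, -180], "twist": 0}]'

```text
clock: 24.65
ee_pos: [0.5205, -0.299, 0.2012]
eef_rot: [-0.573, -3.088, -0.0]
ft_force: [-0.0, 0.0, -1.6]
finger_gap: 0.04
```

```bash
python3 -c "
from h import *
print(ee()[0],ee()[2]['finger_gap'])
a=np.radians(16.1); plan([.4985-.043*np.cos(a),.3635-.043*np.sin(a),.2],106.1)"
```

```text
[ 0.52046476 -0.29902674  0.20122622] 0.04004110393246638
 travel [292.4 584.6   1.5] twist -0.648 or 2.494 cur 69.0
```

Call:
apply_moves --series '[{"travel": [292, 584.5, 0], "twist": -0.648}, {"travel": [292, 584.5, 0], "twist": -0.648}, {"travel": [292, 584.5, 0], "twist": -0.648}, {"travel": [292, 584.5, 0], "twist": -0.648}, {"travel": [292, 584.5, 0], "twist": -0.648}, {"travel": [292, 584.5, 0], "twist": -0.648}, {"travel": [292, 584.5, 0], "twist": -0.648}, {"travel": [292, 584.5, 0], "twist": -0.648}, {"travel": [292, 584.5, 0], "twist": -0.648}, {"travel": [292, 584.5, 0], "twist": -0.648}, {"travel": [292, 584.5, 0], "twist": -0.648}, {"travel": [292, 584.5, 0], "twist": -0.648}, {"travel": [292, 584.5, 0], "twist": -0.648}, {"travel": [292, 584.5, 0], "twist": -0.648}, {"travel": [292, 584.5, 0], "twist": -0.648}, {"travel": [292, 584.5, 0], "twist": -0.648}, {"travel": [292, 584.5, 0], "twist": -0.648}, {"travel": [292, 584.5, 0], "twist": -0.648}, {"travel": [292, 584.5, 0], "twist": -0.648}, {"travel": [292, 584.5, 0], "twist": -0.648}]'

```text
clock: 26.32
ee_pos: [0.4576, 0.3494, 0.2006]
eef_rot: [0.439, -3.109, 0.002]
ft_force: [-0.4, -0.3, -0.8]
finger_gap: 0.0395
```

```bash
cat > n.py <<'E'
from h import *
p,R,o=ee(); print(p.round(4),o['clock'],o['finger_gap'])
c='scene'; q,d=cap(c); C=cloud(c,d)
big=cv2.resize(q[60:180,290:430],(700,600),interpolation=2)[:,:,::-1].copy()
def quad(cx,cy,z,yaw,lx,ly,col):
    a=np.radians(yaw); r=np.array([[np.cos(a),-np.sin(a)],[np.sin(a),np.cos(a)]])
    X=np.array([[lx,ly],[lx,-ly],[-lx,-ly],[-lx,ly]])/2@r.T+[cx,cy]
    u=px(c,np.c_[X,np.full(4,z)]); cv2.polylines(big,[np.round((u-[290,60])*5).astype(int)],True,col,1)
cur=np.degrees(np.arctan2(R[1,1],R[0,1]))-90
quad(p[0],p[1],p[2]-.01,cur,.052,.04,(0,255,0)); quad(p[0],p[1],p[2]+.018,cur,.052,.04,(0,255,0))
quad(.4985,.363,.084,16.1,.172,.140,(0,0,255))
cv2.imwrite('pics/n.png',big)
a=np.radians(16.1); plan([.4985-.043*np.cos(a),.3635-.043*np.sin(a),.064],106.1)
E
python3 n.py
```

```text
[0.4576 0.3494 0.2006] 26.3167 0.0395406990285606
 travel [-1.00e-01  2.30e+00  1.37e+02] twist -0.001 or 3.141 cur 106.0
```

View pics/n.png

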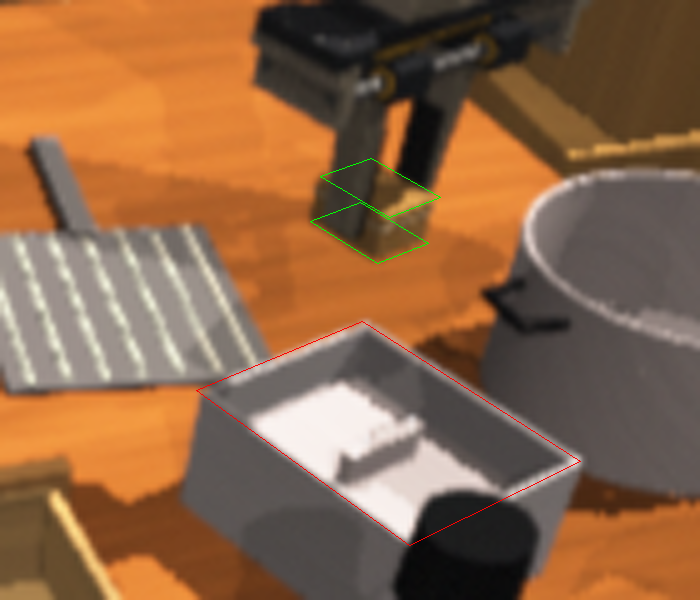

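Call:
apply_moves --series '[{"travel": [0, 1.5, 25], "twist": 0}, {"travel": [0, 1.5, 55], "twist": 0}, {"travel": [0, 1.5, 80], "twist": 0}, {"travel": [0, 1.5, 98], "twist": 0}, {"travel": [0, 1.5, 110], "twist": 0}, {"travel": [0, 1.5, 120], "twist": 0}, {"travel": [0, 1.5, 127], "twist": 0}, {"travel": [0, 1.5, 132], "twist": 0}, {"travel": [0, 1.5, 135], "twist": 0}, {"travel": [0, 1.5, 137], "twist": 0}, {"travel": [0, 1.5, 138], "twist": 0}, {"travel": [0, 1.5, 138], "twist": 0}, {"travel": [0, 1.5, 138], "twist": 0}]'

```text
clock: 27.45
ee_pos: [0.4578, 0.3526, 0.0642]
eef_rot: [-0.44, 3.11, 0.001]
ft_force: [-0.1, -0.4, -1.8]
finger_gap: 0.04
```

Call:
apply_moves --series '[{"travel": [0, 0, 0.6], "twist": 0}, {"travel": [0, 0, 1.2], "twist": 0}, {"travel": [0, 0, 1.2], "twist": 0}]'

```text
clock: 27.7
ee_pos: [0.4578, 0.3526, 0.0631]
eef_rot: [-0.44, 3.11, 0.001]
ft_force: [-1.0, -0.8, 4.4]
finger_gap: 0.0402
```

Contact at 4.4 N. Release, lift and move clear.

Call:
apply_moves --series '[{"travel": [0, 0, 0], "twist": 0}, {"travel": [0, 0, 0], "twist": 0}, {"travel": [0, 0, 0], "twist": 0}, {"travel": [0, 0, 0], "twist": 0}, {"travel": [0, 0, -10], "twist": 0}, {"travel": [0, 0, -35], "twist": 0}, {"travel": [0, 0, -75], "twist": 0}, {"travel": [0, 0, -115], "twist": 0}, {"travel": [0, 0, -155], "twist": 0}, {"travel": [0, 0, -190], "twist": 0}, {"travel": [0, -230, -190], "twist": 0}, {"travel": [0, -230, -190], "twist": 0}, {"travel": [0, -230, -190], "twist": 0}, {"travel": [0, -230, -190], "twist": 0}, {"travel": [0, -230, -190], "twist": 0}, {"travel": [0, -230, -190], "twist": 0}]' --grip 0.65

```text
clock: 29.03
ee_pos: [0.5219, 0.1278, 0.2535]
eef_rot: [-0.438, 3.11, -0.002]
ft_force: [0.3, 0.6, -0.4]
finger_gap: 0.0595
```

```bash
cat > z.py <<'E'
from h import *
p,R,o=ee(); print(p.round(4),o['clock'],o['ft_force'])
a=np.radians(16.1); M=np.array([[np.cos(a),-np.sin(a)],[np.sin(a),np.cos(a)]])
c='scene'; q,d=cap(c); C=cloud(c,d)
L=(C[...,:2]-[.4985,.363])@M; z=C[...,2]
m=(L[...,0]<-.022)&(L[...,0]>-.064)&(abs(L[...,1])<.016)&(z>.07)&(z<.095)
s,*_=np.linalg.lstsq(np.c_[L[m],np.ones(m.sum())],z[m],rcond=None); print('carton top',m.sum(),s.round(3),np.median(z[m]).round(4),np.median(L[m],0).round(4))
m=(L[...,0]>.015)&(L[...,0]<.06)&(abs(L[...,1])<.05)&(z<.065)&(z>.03)
print('plate z',np.median(z[m]).round(4))
for n,ref in(('cabinet_drawer0_handle',0),('mug',.037),('shaker',.047),('flask',0)):
    for r in env.mark_of(n,c)[:1]: print(n,round(r['conf'],2),np.round(r['centre']),onplane(c,[r['centre']],.062 if ref==0 else .012).round(3))
cv2.imwrite('pics/z.png',cv2.resize(q[60:260,60:430],(800,432),interpolation=2)[:,:,::-1])
E
python3 z.py
```

```text
[0.5219 0.1278 0.2535] 29.0333 [ 0.25995897  0.58541456 -0.4144987 ]
carton top 91 [0.007 0.045 0.082] 0.0814 [-0.0427 -0.0002]
plate z 0.0536
cabinet_drawer0_handle 0.78 [254. 158.] [[0.435 0.035 0.062]]
mug 0.7 [361. 238.] [[0.76  0.214 0.012]]
shaker 0.63 [132. 193.] [[ 0.432 -0.318  0.012]]
flask 0.85 [361. 236.] [[0.791 0.185 0.062]]
```

View pics/z.png

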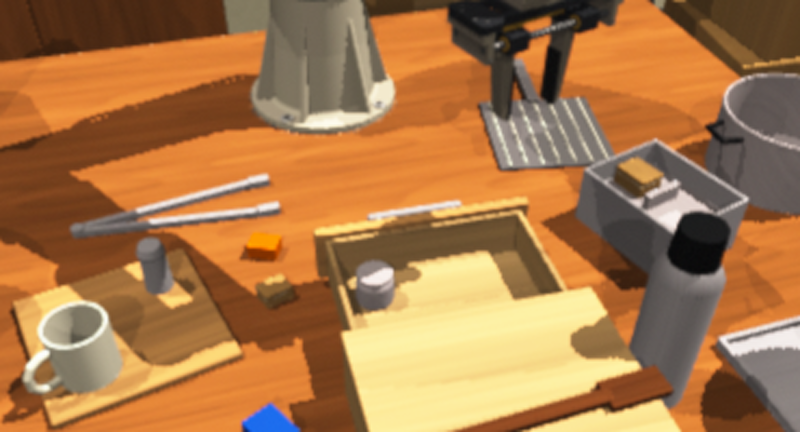

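The picture shows the carton flat beside the fin in the tin at (640,175), the drawer open, and the mug, shaker and flask in place. Handing in.

```bash
python3 -c "
from h import *
print(env.finish_job())"
```

```text
the job is handed in; nothing more can be done
None
```

I packed the tin in the order asked and handed the job in at about 29 s of the 72 s allowed. The hand-in gives no verdict, so what follows rests on my own last checks.

**What I did:** I pulled the drawer open by its bar, stood the tub on the tin's floor, and set the divider on the two steps with its fin up. The brown carton from the board went on last, flat beside the fin. Each thing was lowered until it touched before I let go.

**Last checks:**
- **Drawer:** the handle is about 0.18 m further out than at the start.
- **Divider:** its plate top measures 53.6 mm above the table, against 53 expected, and it was level within about 0.003 rad when set down.
- **Carton:** its top is at 81.4 mm, against 81 expected, and it sits 43 mm from the tin's middle.
- **Mug, shaker and flask:** they look unmoved in the last picture. The arm is clear of everything and its force reading is near zero.

**Checks that disagreed or were weak:**
- **Carton tilt:** the depth fit on its top gave a cross slope of 0.045, from only 91 noisy points. That is within the 0.1 limit, and the picture shows it flat.
- **Mug detection:** the last network report for the mug landed on the flask, so I judged the mug by the picture alone.
- **Tub:** it is hidden under the divider. I saw it from above before covering it but did not measure its height. The level plate shows it isn't pushing the divider up.

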